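# Survey a dental cast on three sides

### The job

Press the knob of the dental surveyor's spindle down as far as it goes, to lower the lead. Then slide and turn the survey table, kept flat on the surveyor's base, to bring the cast's red mark, then its blue mark, then its green mark lightly against the lead, each time with the cast on the side of the lead away from the column and the marked side turned squarely towards the column, and hold each there for about half a second. Finally draw the table back so that the cast is 2 cm or more clear of the lead, still on the base, let go and leave the lead down; never touch the cast or the lead with the robot, press the lead hard, or disturb the things around.

Things in the scene. Friction and masses are not known exactly. Their poses are not given: they have to be found in the camera images.
- surveyor: Dental surveyor, fixed: grey base plate, column, cross arm and vertical spindle with the marking lead. Origin on the bench exactly under the lead's axis; z up; x points from the lead to the column. The plate spans x -160 to +110, y -120 to +120 mm, its top at z 12 mm. Stands anywhere in a 50 x 200 mm area, turned up to 0.3 rad.
- spindle (a joint): How far the spindle has been pressed down, in m: 0 = fully up, 0.035 = down on its stop. It slides with about 4 N of friction (press with 5 to 15 N) and stays where it is left. It starts 0 to 10 mm down.
- knob_top (a point): Centre of the flat top of the spindle's black knob (24 mm across, 11 mm high), on the lead's axis; 305 mm above the bench when fully up, 270 mm when down.
- lead_tip (a point): Tip of the black lead (4 mm thick, 30 mm long, under a brass holder 7 mm thick). 107 mm above the bench with the spindle up, 72 mm when down: 2 mm above the cast's base, 12 mm below the tooth tops (84 mm). The lead springs sideways about 2 mm per newton and returns by itself; more than 5 N breaks it.
- column_top (a point): Top of the surveyor's steel column (16 mm thick, foot 48 mm across), 85 mm beyond the lead along the surveyor's x, 237 mm above the bench. The cross arm (18 mm wide, 202 to 222 mm above the bench) runs from it to the spindle's sleeve (22 mm thick, 190 to 235 mm above the bench).
- lead: The lead with its holder; origin where it springs from, 76 mm above its tip.
- table_center (a point): Survey table, loose on the plate, about 0.73 kg with the clamped cast. Point on its upright middle axis at lever height, 28 mm above its underside, 40 mm above the bench. Foot disc 90 mm across, 14 mm high, then a neck 42 mm thick, platform and cast. x to the cast's front teeth, y to its left side; the lever points to -x. It slides with friction on the plate.
- lever_grip (a point): Grip point on the survey table's lever, 95 mm from the table's axis, axes as table_center. A level flat bar 12 mm wide, 14 mm high, its mid-height 40 mm above the bench (28 mm above the plate), reaching from the neck to 118 mm from the axis; last 22 mm red. Can be pinched from above across its 12 mm width to slide and turn the table.
- cast: Pink stone dental cast with ivory teeth, clamped on the survey table and moving with it. Origin under the middle of its base, on the table's axis, 54 mm above the bench; axes as table_center. Base 62 mm wide (y), x -26 to +29 mm, 16 mm high; teeth in a horseshoe, tops 30 mm above the origin. Farthest corner 41 mm from the axis.
- mark_red (a point): Red pencil mark on the outer face of the molar on the cast's right side: 4 mm behind and 29.5 mm to the right (-y) of the table's axis, 76 mm above the bench; the face looks to the cast's -y.
- mark_blue (a point): Blue pencil mark on the front teeth at the midline: 28 mm in front (+x) of the table's axis, 76 mm above the bench; the face looks to the cast's +x.
- mark_green (a point): Green pencil mark on the outer face of the molar on the cast's left side: 4 mm behind and 29.5 mm to the left (+y) of the table's axis, 76 mm above the bench; the face looks to the cast's +y.
- opposing_cast: Bystander: another dental cast of the same size (62 mm wide, 30 mm high), loose on the bench near one side of the surveyor. Origin under its middle.
- rubber_bowl: Bystander: green mixing bowl, 104 mm across, 60 mm high, near one side of the surveyor. Origin under its middle.
- liquid_bottle: Bystander: amber bottle, 60 mm across, 145 mm high, near one side of the surveyor. Origin under its middle.
- lead_tin: Bystander: brass tin of spare leads, 28 mm across, 34 mm high, standing on a rear corner of the surveyor's base plate. Origin under its middle.
- wax_knife: Bystander: wax knife 175 mm long with a wooden handle, lying on the bench to the left.
- bench_pin: Bystander: stepped wooden bench pin 110 x 55 x 32 mm, on the bench to the right. Origin under its middle.
- bur_case: Bystander: clear plastic bur case with a blue lid, 100 x 65 x 26 mm, on the bench to the left. Origin under its middle.

How it is judged:
On the way, in this order (a step that is already met when the one before it is completed fails the run):
1. the spindle is pressed fully down (value of joint spindle above 0.031 m), for 0.2 s.
2. the red mark is held lightly against the lead, that side facing the column (contact force between lead and cast above 0.1 N and horizontal distance between lead_tip and mark_red below 0.008 m and angle between the y axis of cast and the x axis of surveyor, either way round below 0.35 rad and x of table_center in the frame of surveyor below -0.01 m and angle between cast's own z axis and vertical below 0.08 rad and value of joint spindle above 0.03 m), for 0.3 s.
3. the blue mark is held lightly against the lead, the front facing the column (contact force between lead and cast above 0.1 N and horizontal distance between lead_tip and mark_blue below 0.008 m and angle between the x axis of cast and the x axis of surveyor, either way round below 0.35 rad and x of table_center in the frame of surveyor below -0.01 m and angle between cast's own z axis and vertical below 0.08 rad and value of joint spindle above 0.03 m), for 0.3 s.
4. the green mark is held lightly against the lead, that side facing the column (contact force between lead and cast above 0.1 N and horizontal distance between lead_tip and mark_green below 0.008 m and angle between the y axis of cast and the x axis of surveyor, either way round below 0.35 rad and x of table_center in the frame of surveyor below -0.01 m and angle between cast's own z axis and vertical below 0.08 rad and value of joint spindle above 0.03 m), for 0.3 s.
At the end, for the whole second after the job is handed in: The spindle is still down (within 5 mm of its stop); the survey table stands flat and still on the surveyor's base, before the lead, its middle more than 45 mm from the lead and the cast not touching it, released (value of joint spindle above 0.03 m and horizontal distance between table_center and lead_tip above 0.045 m and contact force between lead and cast below 0.05 N and x of table_center in the frame of surveyor between -0.15 and 0 m and y of table_center in the frame of surveyor between -0.11 and 0.11 m and height (world z) of table_center below 0.045 m and angle between cast's own z axis and vertical below 0.05 rad and linear speed of cast below 0.01 m/s).
It fails at once if the lead is pressed with more than 5 N (contact force between lead and cast above 5 N).
It fails at once if the robot touches the cast (contact force between any of the fingers, the arm and cast above 0.5 N).
It fails at once if the robot touches the lead (contact force between any of the fingers, the arm and lead above 0.5 N).
It fails at once if the survey table is tipped or lifted off the base (angle between cast's own z axis and vertical above 0.17 rad or height (world z) of table_center above 0.055 m or height (world z) of table_center below 0.033 m).
It fails at once if a bystander is moved by more than 3 cm (distance of any of opposing_cast, rubber_bowl, liquid_bottle, lead_tin, wax_knife, bench_pin, bur_case from where it was at the start of the episode above 0.03 m).
It also fails if it takes over 72 s, if anything falls off the work surface, if the arm or the gripper's body presses on something with over 40 N, if the wrist force passes 120 N, or if a joint passes its speed limit or range.

### The arm

A 6-joint arm with a two-finger parallel gripper is mounted at the origin on the work surface. World frame = base frame: x ahead of the robot, y to its left, z up, the work surface at z = 0. Lengths are in m, angles in rad, forces in N, time in s.
With the tool pointing down it reaches from about 0.325 to 0.875 m from the base axis. Payload 4.4 kg.
Tool frame: the origin (TCP) lies on the centre line of the jaws, within the pads' length; the fingertips stand 8 mm ahead of it and the grasp point (between the pads) lies 11 mm behind it (arm.tip_extent is the distance from the TCP to the fingertips, in m); z points along the fingers, y is the line along which they close (so a half turn about z gives the same grasp; the last joint's range is limited). The gripper opens to 85 mm and grips with 20 to 120 N. Pads are 22 mm wide; open, the fingers measure 114 mm over their backs; the gripper's body (76 mm by 85 mm) begins 54 mm behind the grasp point. The pads swing forward as they close: fully open they stand 13 mm farther back than shut.
Start: joints at [1.198, 0.207, 1.542, -0, 1.393, -0.15], TCP at [0.127, 0.561, 0.206] pointing down, gripper open.
Joint ranges: [-2.73, 2.73], [-0.86, 2.22], [0.23, 2.46], [-1.11, 4.25], [0.08, 2.63], [-2.82, 2.82]. Speed limits (rad/s): [2.79, 2.79, 3.14, 3.14, 3.14, 3.14].

### API

Orientations are given as a unit quaternion [x, y, z, w].
In Python, from station import arm gives the robot as it stands. Calls block until the motion is done:
- arm.move_to(position, orientation): joint-space move of the TCP to a pose.
- arm.move_l(position, speed=0.15, rot=None, f_stop=None): straight line of the TCP; rot=None keeps the orientation; speed is the mean speed in m/s. With f_stop (N) it stops when the force on the tool has changed by that much, and returns True; else False.
- arm.goto_joints(angles): joint-space move.
- arm.grip(opening): opening from 0.0 (shut) to 1.0 (fully open); the grip force is fixed at half the most; returns when the fingers have stopped.
- arm.sleep(seconds).
- arm.solve_ik(position, orientation): joint angles nearest the present ones, or None.
- arm.camera(name): name is "scene" or "top"; returns the picture (480x640x3 uint8, red, green, blue); there is no depth.
- arm.get_calibration(name): a dict with "mtx" (3x3 intrinsics, pixels), "dist_coeffs" ([k1, k2, p1, p2, k3] as OpenCV has them; the pictures are not rectified), "R" (3x3) and "t" (3): a world point X has camera coordinates R X + t. Camera axes: x right, y down, z forward; pixel columns grow to the right and rows downward; lengths in m; the calibration is good to about 2 mm. A picture is of the moment at which its call begins. get_calibration takes no time and is no camera call.
A pose or a line that the arm cannot do raises arm.Unreachable and nothing moves.
- arm.close_job(): hands the job in; it is judged then, once.
Trained networks look in the newest picture that a camera, given by its name, has taken for a name from the list of things; names that differ only in an ending like _2 or _b are one class to them, and where a whole thing is asked for, a point or a joint stands for the part that bears it (a point fixed in the world has none). Each returns a list of dicts, best first, with "conf" (0 to 1); they miss things now and then, are a little off and sometimes report something else, mostly with a low value. They report only what shows in the picture. A call takes as long as a camera call.
- arm.look_for(camera, query): "position" ([x, y, z] in m, in the coordinates of the camera as it stood for that picture, good to about 4 mm: the middle of the surface that is visible of it).
Readings, each from a call of its own:
- arm.read_clock(): time.
- arm.read_q(): joint angles.
- arm.read_joint_vel(): joint speeds.
- arm.read_tau(): joint torques, N m.
- arm.read_ee_pos(): TCP position.
- arm.read_tool_rot(): TCP orientation.
- arm.read_ft_force(): force on the tool from outside, world axes, zero at the start.
- arm.read_moment(): the same for the moment, N m.
- arm.read_gripper_width(): opening from 0.0 (shut) to 1.0 (fully open).
- arm.read_gripper_force(): force on a finger pad.
Only numpy, scipy, OpenCV 4.12 (cv2) and the standard library are available. Lean on these libraries where they do the work, as an engineer would, in place of code of your own. Each camera call takes 0.05 s, during which the arm holds its last target. There are 200 camera calls.

## Working session

There is one attempt and no reset: what is moved stays moved. The work goes in short steps, each a Python script; the robot and the scene stay as the last script left them, time stands still between calls to the robot, and variables do not carry over. Pictures are saved under pics/ and viewed, at most 10 in all, crops included, and the job is handed in when it is done.

```bash
ls; mkdir -p pics; cat > h.py <<'E'
import numpy as np, cv2
from station import arm
def cal(n):
    c=arm.get_calibration(n); return [np.array(c[k],float) for k in("mtx","dist_coeffs","R","t")]
def look(n,q):
    K,d,R,t=cal(n); r=arm.look_for(n,q)
    return [(R.T@(np.array(x["position"])-t.ravel()),x["conf"]) for x in r]
def pix(n,X):
    K,d,R,t=cal(n); return cv2.projectPoints(np.array(X,float).reshape(-1,1,3),cv2.Rodrigues(R)[0],t.reshape(3,1),K,d)[0].reshape(-1,2)
E
python3 - <<'E'
from h import *
np.set_printoptions(precision=3,suppress=True)
for n in("scene","top"):
    im=arm.camera(n); cv2.imwrite(f"pics/{n}0.png",im[...,::-1])
    K,d,R,t=cal(n); print(n,K[0,0],-R.T@t.ravel(),R[2])
    for q in["surveyor","knob_top","lead_tip","column_top","table_center","lever_grip","mark_red","mark_blue","mark_green","cast","opposing_cast","rubber_bowl","liquid_bottle","lead_tin","wax_knife","bench_pin","bur_case"]:
        print(q,*[f"{p.round(3)} {c:.2f}" for p,c in look(n,q)[:2]])
print(arm.read_clock(),arm.tip_extent,arm.read_tool_rot(),arm.read_ft_force())
E
```

```text
pics
scene 578.4677864822216 [ 1.434 -0.321  1.405] [-0.562  0.195 -0.804]
surveyor
knob_top [ 0.676 -0.003  0.292] 0.73 [0.632 0.233 0.031] 0.42
lead_tip
column_top [ 0.689 -0.008  0.01 ] 0.97
table_center [ 0.627 -0.047  0.048] 0.88 [0.4   0.45  0.011] 0.40
lever_grip [ 0.625 -0.054  0.05 ] 0.68
mark_red [ 0.622 -0.04   0.074] 0.60
mark_blue [ 0.621 -0.04   0.072] 0.92 [0.63  0.234 0.031] 0.60
mark_green [ 0.618 -0.041  0.064] 0.61
cast [ 0.622 -0.039  0.074] 0.86
opposing_cast [0.514 0.192 0.017] 0.80 [ 0.625 -0.052  0.043] 0.47
rubber_bowl [0.635 0.23  0.03 ] 0.60
liquid_bottle [ 0.775 -0.215  0.089] 0.58
lead_tin [0.722 0.081 0.043] 0.65
wax_knife [ 0.626 -0.051  0.05 ] 0.70
bench_pin [ 0.444 -0.516  0.017] 0.61
bur_case [0.583 0.448 0.025] 0.55
top 554.9895560959814 [ 0.446 -0.015  1.62 ] [ 0.108  0.003 -0.994]
surveyor [0.66  0.004 0.01 ] 0.83
knob_top
lead_tip [0.663 0.007 0.014] 0.72 [ 0.609 -0.042  0.06 ] 0.71
column_top [0.667 0.006 0.017] 0.80 [ 0.618 -0.039  0.07 ] 0.46
table_center [ 0.61  -0.042  0.059] 0.95 [0.389 0.45  0.009] 0.53
lever_grip [ 0.613 -0.043  0.059] 0.76
mark_red [ 0.616 -0.036  0.072] 0.81
mark_blue [ 0.621 -0.038  0.068] 0.58
mark_green [ 0.618 -0.039  0.069] 0.89 [0.387 0.451 0.009] 0.53
cast [ 0.618 -0.038  0.068] 0.88
opposing_cast [0.511 0.196 0.018] 0.91
rubber_bowl [0.661 0.229 0.027] 0.82
liquid_bottle [ 0.751 -0.197  0.095] 0.62
lead_tin [0.718 0.088 0.047] 0.46
wax_knife [0.386 0.45  0.006] 0.80 [ 0.621 -0.038  0.07 ] 0.48
bench_pin [ 0.437 -0.513  0.019] 0.71
bur_case [0.58  0.454 0.024] 0.71
1.8 0.008 [ 0.111  0.994  0.    -0.   ] [-0.114  0.583  0.431]
```

```bash
python3 - <<'E'
from h import *
for n in("scene","top"):
    im=cv2.imread(f"pics/{n}0.png"); p=pix(n,[[.66,0,.1]])[0].astype(int)
    x0,y0=max(p[0]-130,0),max(p[1]-98,0); c=im[y0:y0+195,x0:x0+260]
    cv2.imwrite(f"pics/{n}0c.png",cv2.resize(c,None,fx=3,fy=3,interpolation=cv2.INTER_CUBIC)); print(n,x0,y0)
E
```

```text
scene 205 182
top 178 127
```

View pics/scene0c.png

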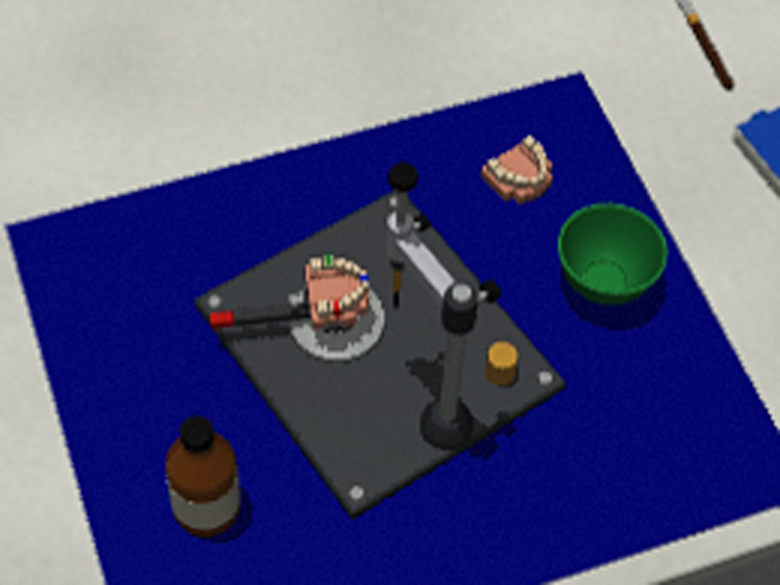

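View pics/top0c.png

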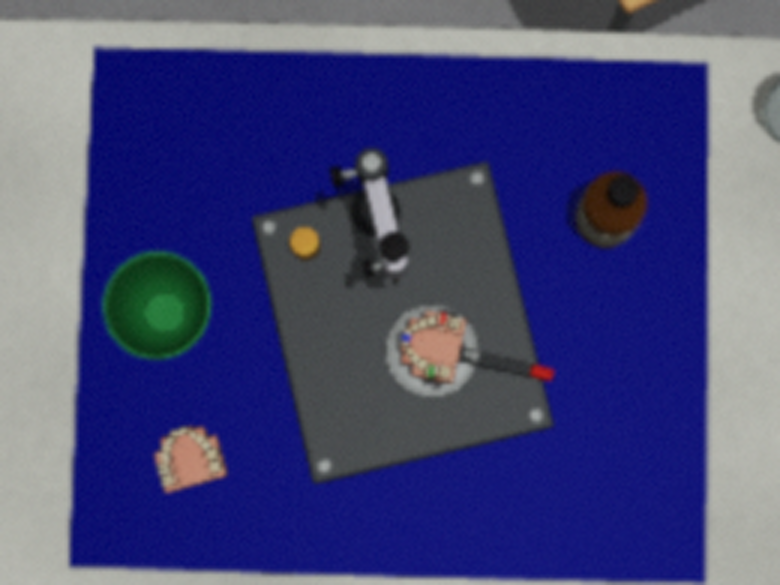

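The scene view shows the surveyor with knob at crop (402,175), lead tip at (396,300), table left of it, red lever end at (221,319). The top view shows the red side already facing the column, lever end at (543,373). Fitting poses now.

```bash
cat > fit.py <<'E'
from h import *
from scipy.optimize import least_squares
M={"red":[-.004,-.0295,.076],"blue":[.028,0,.076],"green":[-.004,.0295,.076],"tip":[-.107,0,.042]}
def masks(im):
    h=cv2.cvtColor(im,cv2.COLOR_RGB2HSV).astype(int); H,S,V=h[...,0],h[...,1],h[...,2]; s=(S>140)&(V>70)
    return {"red":((H<6)|(H>174))&(S>195)&(V>90),"green":(H>45)&(H<80)&s,"blue":(H>105)&(H<130)&s}
def blob(im,col,p,rad):
    m=masks(im)[col].astype(np.uint8); n,l,st,c=cv2.connectedComponentsWithStats(m,connectivity=8)
    b=[(np.hypot(*(c[i]-p)),i) for i in range(1,n) if st[i,4]>=2]
    b=[x for x in b if x[0]<rad]
    if not b: return None
    i=min(b)[1]; return c[i],st[i,4]
def place(pose,P):
    x,y,a=pose; c,s=np.cos(a),np.sin(a); P=np.atleast_2d(P); return np.c_[x+c*P[:,0]-s*P[:,1],y+s*P[:,0]+c*P[:,1],P[:,2]]
def fit(obs,p0):  # obs: list (cam, P_local, px)
    f=lambda p:np.concatenate([(pix(n,place(p,P))[0]-q) for n,P,q in obs])
    r=least_squares(f,p0,loss="soft_l1",x_scale=[.01,.01,.1]); return r.x,r.fun.reshape(-1,2)
E
python3 - <<'E'
from fit import *
np.set_printoptions(precision=3,suppress=True)
off={"scene":(205,182),"top":(178,127)}
C={"top":[(252,216),(488,163),(552,425),(316,481)],"scene":[(563,382),(352,516),(196,300),(395,195)]}
L=[[.11,.12,.012],[.11,-.12,.012],[-.16,-.12,.012],[-.16,.12,.012]]
cv=lambda n,p:np.array(off[n])+(np.array(p)-1)/3.
obs={n:[(n,P,cv(n,p)) for P,p in zip(L,C[n])] for n in C}
# refine corners on image: screws skipped
for k in(["top"],["scene"],["top","scene"]):
    o=sum([obs[n] for n in k],[]); p,r=fit(o,[.65,0,.2]); print(k,p,r.round(1).tolist())
for d in(0,.01): print("knob/col/tip pred",d,[((pix(n,place(p,[[0,0,.305-d],[.085,0,.237],[0,0,.107-d]]))-np.array(off[n]))*3+1).tolist() for n in C])
T={"top":dict(red=(442,319),blue=(406,338),green=(432,371),tip=(543,373)),"scene":dict(red=(336,307),blue=(365,280),green=(328,260),tip=(221,319))}
o=[]
for n in T:
    im=cv2.imread(f"pics/{n}0.png")[...,::-1].copy()
    for k in T[n]:
        q=cv(n,T[n][k]); b=blob(im,"red" if k=="tip" else k,q,6); print(n,k,q,b)
        if b: o.append((n,M[k],b[0]))
for k in("top","scene",""):
    oo=[x for x in o if k in x[0]]; t,r=fit(oo,[.61,-.04,1.4]); print(k,t,r.round(2).tolist())
E
```

```text
['top'] [ 0.675 -0.001  0.26 ] [[-0.2, -0.2], [0.2, -1.1], [1.0, 0.3], [-0.9, 0.8]]
['scene'] [ 0.674 -0.005  0.269] [[1.0, 0.1], [-0.2, 0.3], [-1.9, 0.3], [0.5, -2.8]]
['top', 'scene'] [ 0.675 -0.003  0.263] [[0.2, 0.1], [0.5, -1.1], [1.6, 0.2], [-0.1, 1.1], [1.8, 0.4], [0.3, 0.2], [-1.0, -0.1], [1.6, -2.8]]
knob/col/tip pred 0 [[[396.17944125160267, 243.6780274203633], [372.9906790721691, 161.45283852355308], [397.14508747548985, 280.77963149061765]], [[404.1972091874274, 171.19489504699538], [462.5834675112219, 293.0262097210554], [396.44818017293727, 305.34587225017145]]]
knob/col/tip pred 0.01 [[[396.2349503219055, 245.8116315121892], [372.9906790721691, 161.45283852355308], [397.1873452248979, 282.40251484192686]], [[403.764289614785, 178.7141029109305], [462.5834675112219, 293.0262097210554], [396.0983176484709, 311.38086729015174]]]
top red [325. 233.] None
top blue [313.    239.333] (array([312.5, 239. ]), np.int32(2))
top green [321.667 250.333] None
top tip [358.667 251.   ] (array([357.95, 250.75]), np.int32(20))
scene red [316.667 284.   ] (array([316.667, 283.833]), np.int32(6))
scene blue [326.333 275.   ] (array([325.75, 274.25]), np.int32(4))
scene green [314.    268.333] (array([314., 268.]), np.int32(3))
scene tip [278.333 288.   ] (array([278.586, 287.552]), np.int32(29))
top [ 0.621 -0.037  1.371] [[-0.29, -0.06], [0.29, 0.06]]
scene [ 0.615 -0.039  1.404] [[0.13, 1.02], [0.84, 0.02], [-0.62, -1.01], [-0.27, -0.07]]
 [ 0.617 -0.039  1.396] [[0.09, 1.64], [0.91, 0.6], [0.45, 1.58], [1.27, 0.64], [-0.14, -0.49], [0.07, 0.21]]
```

```bash
cat >> h.py <<'E'
S=np.array([.675,-.003,.262])
def down(a):  # tool x along world angle a, pointing down
    return [np.cos(a/2),np.sin(a/2),0.,0.]
def sw(x,y,a=0):  # surveyor frame -> world pose
    c,s=np.cos(S[2]),np.sin(S[2]); return np.array([S[0]+c*x-s*y,S[1]+s*x+c*y,S[2]+a])
ZG=.040-.011
def grip_pose(T,r=.095,z=ZG,flip=np.pi): # T world table pose (x,y,yaw)
    a=T[2]+np.pi; return [T[0]+r*np.cos(a),T[1]+r*np.sin(a),z],down(a+flip)
E
python3 - <<'E'
from h import *
np.set_printoptions(precision=3,suppress=True)
arm.grip(0.0)
k=[S[0],S[1],.40]
arm.move_l([.2,.53,.40],speed=.25)
arm.move_to(k,down(S[2]+np.pi/2)); print(arm.read_q())
arm.move_l([S[0],S[1],.325],speed=.2); f0=np.array(arm.read_ft_force())
r=arm.move_l([S[0],S[1],.275],speed=.03,f_stop=14); print(r,arm.read_ee_pos(),np.array(arm.read_ft_force())-f0)
arm.sleep(.3); print(arm.read_ee_pos(),np.array(arm.read_ft_force())-f0)
arm.move_l([S[0],S[1],.40],speed=.2); print(arm.read_clock())
T0=[.617,-.039,1.396]
for fl in(0,np.pi):
  for T in(T0,sw(-.032,.004,np.pi/2),sw(-.08,0,np.pi/2),sw(-.08,0,0),sw(-.03,0,0),sw(-.08,0,-np.pi/2),sw(-.03,-.004,-np.pi/2)):
    q=arm.solve_ik(*grip_pose(T,flip=fl)); print(fl,T,None if q is None else np.array(q))
E
```

```text
[-0.131  0.364  0.955  0.     1.823 -0.394]
False [ 0.675 -0.003  0.276] [-1.431 -0.025  2.892]
[ 0.675 -0.003  0.275] [-1.314 -0.125  3.04 ]
9.5083
0 [0.617, -0.039, 1.396] None
0 [ 0.643 -0.007  1.833] [-0.276  0.588  1.405 -0.     1.148  2.604]
0 [ 0.598 -0.024  1.833] [-0.32   0.513  1.525 -0.     1.104  2.56 ]
0 [ 0.598 -0.024  0.262] [-0.266  0.291  1.848 -0.     1.002 -2.098]
0 [ 0.646 -0.011  0.262] [-0.22   0.376  1.73  -0.     1.036 -2.052]
0 [ 0.598 -0.024 -1.309] [-0.032  0.414  1.674 -0.     1.053 -0.294]
0 [ 0.647 -0.015 -1.309] [-0.015  0.503  1.541 -0.     1.098 -0.277]
3.141592653589793 [0.617, -0.039, 1.396] [-0.358  0.481  1.574 -0.     1.087 -0.183]
3.141592653589793 [ 0.643 -0.007  1.833] [-0.276  0.588  1.405 -0.     1.148 -0.538]
3.141592653589793 [ 0.598 -0.024  1.833] [-0.32   0.513  1.525 -0.     1.104 -0.582]
3.141592653589793 [ 0.598 -0.024  0.262] [-0.266  0.291  1.848 -0.     1.002  1.043]
3.141592653589793 [ 0.646 -0.011  0.262] [-0.22   0.376  1.73  -0.     1.036  1.089]
3.141592653589793 [ 0.598 -0.024 -1.309] None
3.141592653589793 [ 0.647 -0.015 -1.309] None
```

```bash
python3 - <<'E'
from h import *
np.set_printoptions(precision=3,suppress=True)
f0=np.array(arm.read_ft_force())
arm.move_l([S[0],S[1],.285],speed=.2)
for z in(.275,.270,.266,.262):
    r=arm.move_l([S[0],S[1],z],speed=.03,f_stop=13); arm.sleep(.1); print(z,r,np.array(arm.read_ee_pos()),(np.array(arm.read_ft_force())-f0))
    if r: break
arm.sleep(.3)
arm.move_l([S[0],S[1],.40],speed=.25)
arm.grip(1.0)
arm.move_to([.50,-.16,.30],down(1.396+2*np.pi))
im={}
for n in("scene","top"):
    im[n]=arm.camera(n); cv2.imwrite(f"pics/{n}1.png",im[n][...,::-1])
c=im["scene"][182:377,205:465]; d=im["top"][127:322,178:438]
cv2.imwrite("pics/c1.png",cv2.resize(np.vstack([c,d])[...,::-1],None,fx=1.53,fy=1.53,interpolation=cv2.INTER_CUBIC) if 0 else cv2.resize(c[...,::-1],None,fx=3,fy=3,interpolation=cv2.INTER_CUBIC))
print(arm.read_clock(), arm.read_q())
E
```

```text
0.275 False [ 0.675 -0.003  0.275] [0.251 0.743 0.909]
0.27 False [ 0.675 -0.003  0.27 ] [ 1.628 -0.248  1.434]
0.266 False [ 0.675 -0.003  0.266] [1.626 0.208 1.493]
0.262 False [ 0.675 -0.003  0.262] [ 0.801 -0.608  0.632]
14.8833 [-0.473  0.042  1.531  0.     1.567 -0.3  ]
```

View pics/c1.png

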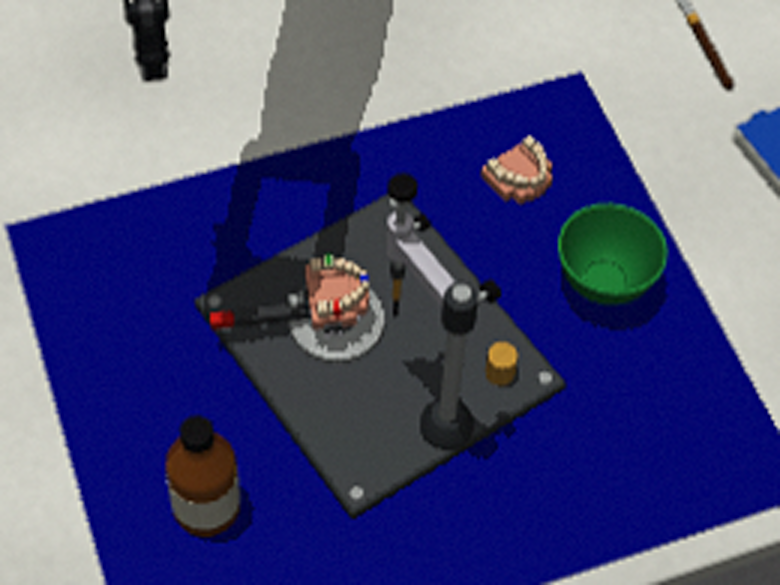

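The knob went down only partway (crop (402,187)), although the tips should be below it. I'll check the gripper's closing and look at it over the knob.

```bash
python3 - <<'E'
from h import *
np.set_printoptions(precision=3,suppress=True)
print(arm.read_gripper_width()); arm.grip(0.0); print(arm.read_gripper_width(),arm.read_clock())
arm.move_to([S[0],S[1],.36],down(S[2]+np.pi/2))
arm.move_l([S[0],S[1],.32],speed=.2)
fs=[];
for _ in range(5): fs.append(arm.read_ft_force())
print(np.array(fs),arm.read_clock())
f0=np.mean(fs,0)
for z in np.arange(.312,.27,-.004):
    r=arm.move_l([S[0],S[1],z],speed=.04,f_stop=14); print(z.round(3),r,arm.read_ee_pos()[2],np.array(arm.read_ft_force())-f0)
    if r:break
for n in("scene","top"):
    im=arm.camera(n); cv2.imwrite(f"pics/{n}2.png",im[...,::-1])
    if n=="scene": cv2.imwrite("pics/c2.png",cv2.resize(im[182:332,265:465,::-1],None,fx=4,fy=4,interpolation=cv2.INTER_CUBIC))
print(arm.read_clock(),arm.read_gripper_width())
E
```

```text
0.9976235583863386
-0.004232077154541749 15.65
[[-0.47   0.122  0.298]
 [-0.47   0.122  0.298]
 [-0.47   0.122  0.298]
 [-0.47   0.122  0.298]
 [-0.47   0.122  0.298]] 16.9583
0.312 False 0.3124634597910127 [ 1.02   0.14  -0.054]
0.308 False 0.30766112189837125 [ 1.349 -0.37  -1.088]
0.304 False 0.30337787493758805 [-0.077 -0.074 -0.152]
0.3 False 0.29943548391293634 [ 1.021 -0.079 -1.04 ]
0.296 False 0.29544977479498313 [ 0.787  0.256 -0.163]
0.292 False 0.2914650968977802 [-0.216 -0.013 -0.513]
0.288 False 0.2874693605649464 [ 0.066  0.285 -0.372]
0.284 False 0.28347835345014827 [-0.153 -0.183 -0.533]
0.28 False 0.2794600656599151 [ 0.297 -0.41  -0.223]
0.276 False 0.2754624939287574 [ 1.396 -0.248 -0.576]
0.272 False 0.27145692202279104 [ 0.117  0.304 -0.026]
19.9083 -0.002202023306427407
```

View pics/c2.png

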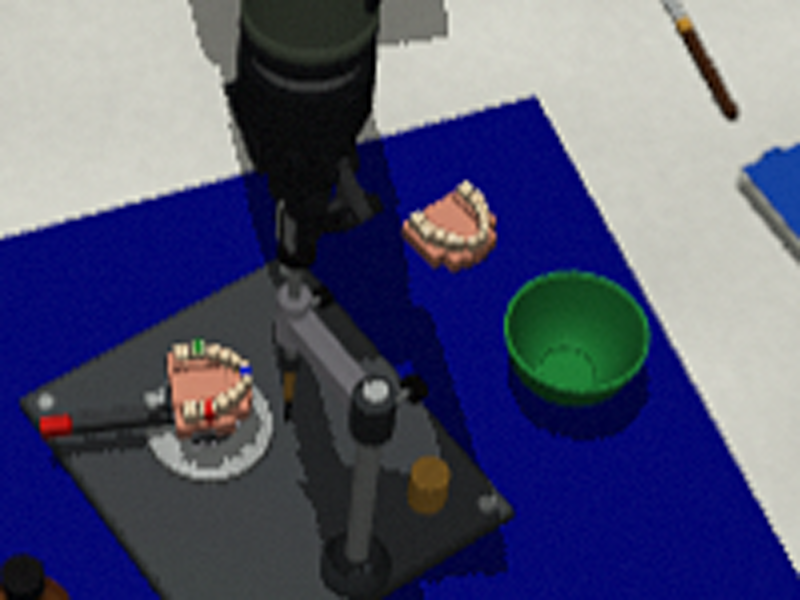

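```bash
python3 - <<'E'
from h import *
np.set_printoptions(precision=1,suppress=True)
for n in("scene","top"):
  print(n,"pred top z .305,.295,.285,.270,.264",pix(n,[[S[0],S[1],z] for z in(.305,.295,.285,.270,.264)]).tolist(), "tip .107 .072",pix(n,[[S[0],S[1],z] for z in(.107,.072)]).tolist())
for k in"01":
    g=cv2.imread(f"pics/scene{k}.png")
    m=(g.max(2)<50)[225:262,328:350]; print(k); print("\n".join("%d "%(i+225)+"".join("#" if v else "." for v in r) for i,r in enumerate(m)))
    c=g[262:292,330:345]; print("lead col-min rows",[(262+i,int(r.max(1).min())) for i,r in enumerate(c)])
g=cv2.imread("pics/scene2.png"); m=(g.max(2)<50)[225:262,328:350]; print("\n".join("%d "%(i+225)+"".join("#" if v else "." for v in r) for i,r in enumerate(m)))
E
```

```text
scene pred top z .305,.295,.285,.270,.264 [[339.36277664407544, 238.81039095992304], [339.2186649055348, 241.3165891051296], [339.0761661224126, 243.79378103538335], [338.8653858647203, 247.45623435349438], [338.7820545517904, 248.90360157638864]] tip .107 .072 [[336.7832868950559, 283.5231990613519], [336.38082795727024, 290.47164098547904]]
top pred top z .305,.295,.285,.270,.264 [[309.7959557966495, 207.8157896895052], [309.8139454194598, 208.5275441093759], [309.83167267925086, 209.2288837531736], [309.85778399899095, 210.2618578392486], [309.8680709626465, 210.668793814038]] tip .107 .072 [[310.1089082115754, 220.19265264936865], [310.1560838909621, 222.05746958333555]]
0
225 ......................
226 ......................
227 ......................
228 ......................
229 ......................
230 ......................
231 ......................
232 ......................
233 ......................
234 ......................
235 ......................
236 ..........#...........
237 ........#######.......
238 .......#########......
239 .......#########......
240 .....
[... 2578 characters left out ...]
36 .....#.#.#############
237 .......#..############
238 .......#...###########
239 .......#...###########
240 .......#..############
241 .......#..#######.....
242 ......##..######......
243 ......###.######......
244 ......###.######......
245 ......##########......
246 ......##########......
247 ....############......
248 ....###.#######.......
249 ....###..######.......
250 ....###.....###.......
251 .....####...#####.....
252 .....###....######....
253 ......#.......#####...
254 ...............#####..
255 ...............######.
256 .................####.
257 .................#####
258 ................######
259 ...............#######
260 ................######
261 .................#####
```

```bash
python3 - <<'E'
import cv2,numpy as np
a=cv2.imread("pics/scene2.png")[220:270,315:365]; b=cv2.imread("pics/top2.png")[185:235,285:335]
g=lambda i:cv2.resize((255*(i/255.)**.5).astype(np.uint8),None,fx=8,fy=8,interpolation=cv2.INTER_NEAREST)
cv2.imwrite("pics/c3.png",np.hstack([g(a),g(b)]))
from h import *
print(arm.read_ee_pos(),arm.read_tool_rot(),arm.read_q())
E
```

```text
[ 0.67497922 -0.00300902  0.27192995] [ 6.08690399e-01  7.93407836e-01 -2.07623166e-05 -5.53183259e-05] [-1.32523738e-01  3.81673655e-01  1.18457978e+00  1.91573563e-05
  1.57545583e+00 -3.94502090e-01]
```

View pics/c3.png

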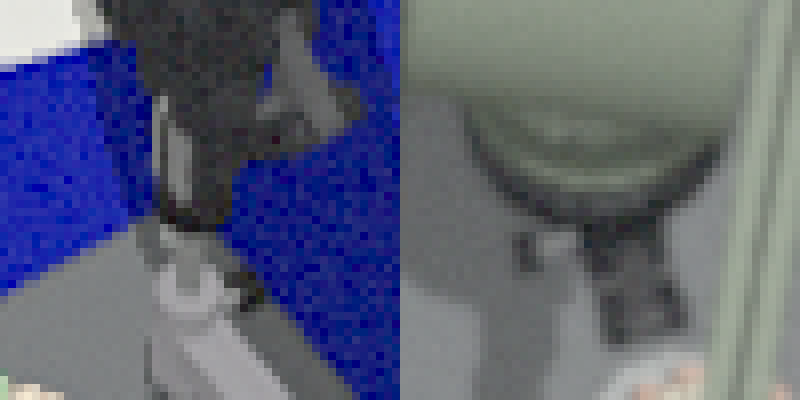

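```bash
python3 - <<'E'
from h import *
g=cv2.imread("pics/scene2.png")
for nm in("scene1","scene2"):
    g=cv2.imread(f"pics/{nm}.png"); c=g[262:296,330:345]; print([(262+i,int(r.max(1).min()),330+int(r.max(1).argmin())) for i,r in enumerate(c)])
a=np.vstack([np.hstack([cv2.resize((255*(cv2.imread(f"pics/scene{k}.png")[r:r+35,320:360]/255.)**.5).astype(np.uint8),None,fx=6,fy=6,interpolation=cv2.INTER_NEAREST) for k in "012"]) for r in(228,263)])
cv2.imwrite("pics/c4.png",a); print(a.shape)
E
```

```text
[(262, 64, 331), (263, 65, 330), (264, 65, 333), (265, 65, 331), (266, 66, 330), (267, 64, 333), (268, 64, 332), (269, 47, 335), (270, 32, 335), (271, 23, 335), (272, 14, 339), (273, 19, 337), (274, 20, 337), (275, 56, 336), (276, 66, 330), (277, 64, 338), (278, 63, 335), (279, 62, 338), (280, 63, 335), (281, 60, 338), (282, 28, 337), (283, 10, 337), (284, 17, 336), (285, 8, 336), (286, 9, 336), (287, 36, 336), (288, 61, 336), (289, 64, 334), (290, 52, 333), (291, 56, 333), (292, 62, 332), (293, 41, 332), (294, 54, 332), (295, 41, 331)]
[(262, 55, 333), (263, 43, 333), (264, 43, 333), (265, 44, 333), (266, 38, 333), (267, 34, 333), (268, 43, 334), (269, 26, 335), (270, 26, 335), (271, 20, 335), (272, 20, 335), (273, 20, 338), (274, 21, 337), (275, 34, 342), (276, 33, 343), (277, 35, 339), (278, 34, 344), (279, 33, 344), (280, 34, 344), (281, 36, 339), (282, 28, 337), (283, 6, 337), (284, 16, 336), (285, 9, 336), (286, 9, 336), (287, 36, 338), (288, 34, 341), (289, 35, 342), (290, 35, 342), (291, 34, 343), (292, 34, 340), (293, 34, 342), (294, 35, 342), (295, 34, 341)]
(420, 720, 3)
```

View pics/c4.png

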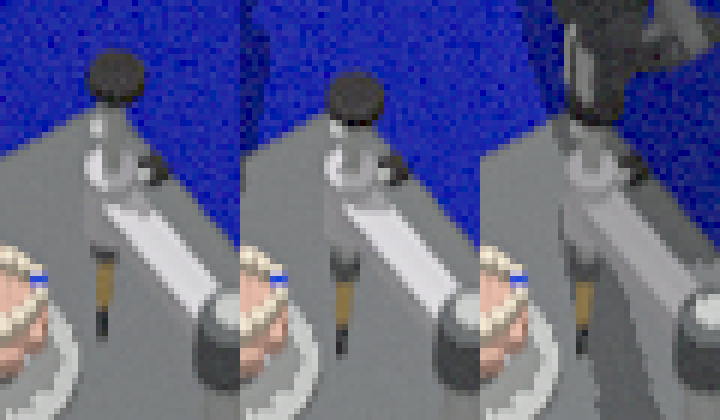

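```bash
python3 - <<'E'
from h import *
np.set_printoptions(precision=1,suppress=True)
arm.move_l([S[0],S[1],.33],speed=.25)
for n in("scene","top"):
    im=arm.camera(n); cv2.imwrite(f"pics/{n}3.png",im[...,::-1])
print([pix(n,[[S[0],S[1],.33],[S[0],S[1],.322]]).tolist() for n in("scene","top")],arm.read_clock(),arm.read_gripper_width())
g=lambda i:cv2.resize((255*(i/255.)**.5).astype(np.uint8),None,fx=8,fy=8,interpolation=cv2.INTER_NEAREST)
a=cv2.imread("pics/scene3.png")[200:270,315:365]; b=cv2.imread("pics/top3.png")[170:240,285:335]
cv2.imwrite("pics/c5.png",np.hstack([g(a),g(b)]))
E
```

```text
[[[339.7302870766239, 232.41473368098676], [339.61154324479975, 234.48188499471945]], [[309.74979515902464, 205.98929564759555], [309.764754703737, 206.58124356089667]]] 20.3917 0.002139667498339764
```

View pics/c5.png

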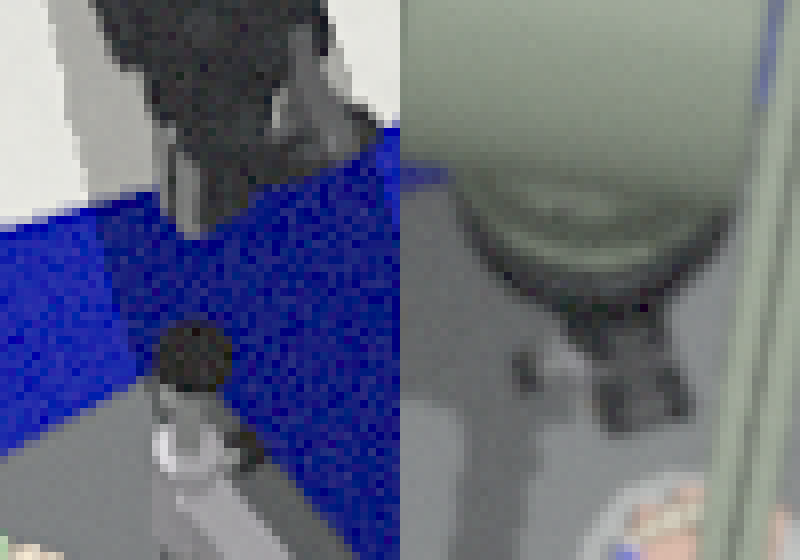

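The tips stand higher than I assumed; the knob is simply not pressed far enough yet. Pressing on until the force rises.

```bash
python3 - <<'E'
from h import *
np.set_printoptions(precision=3,suppress=True)
f0=np.array(arm.read_ft_force())
arm.move_l([S[0],S[1],.268],speed=.2)
r=arm.move_l([S[0],S[1],.235],speed=.03,f_stop=10); arm.sleep(.3); print(r,arm.read_ee_pos(),np.array(arm.read_ft_force())-f0)
for n in("scene",):
    im=arm.camera(n); cv2.imwrite(f"pics/{n}4.png",im[...,::-1]); c=im[262:296,330:345]; print([(262+i,int(q.max(1).min()),330+int(q.max(1).argmin())) for i,q in enumerate(c)])
print(arm.read_clock())
E
```

```text
True [ 0.676 -0.003  0.245] [-0.347  0.715  4.618]
[(262, 35, 332), (263, 37, 332), (264, 37, 332), (265, 35, 332), (266, 36, 332), (267, 32, 333), (268, 35, 333), (269, 31, 335), (270, 33, 334), (271, 33, 335), (272, 31, 335), (273, 29, 335), (274, 27, 335), (275, 21, 335), (276, 19, 335), (277, 19, 338), (278, 32, 339), (279, 34, 343), (280, 35, 342), (281, 35, 340), (282, 33, 344), (283, 30, 344), (284, 33, 344), (285, 35, 342), (286, 14, 336), (287, 10, 336), (288, 8, 336), (289, 7, 336), (290, 22, 336), (291, 35, 339), (292, 34, 341), (293, 35, 340), (294, 35, 341), (295, 34, 340)]
21.9917
```

```bash
python3 - <<'E'
from h import *
np.set_printoptions(precision=3,suppress=True)
arm.move_l([S[0],S[1],.36],speed=.3)
arm.move_to([.42,-.15,.12],down(1.396+2*np.pi)); 
arm.move_l([.42,-.15,.045],speed=.15)
r=arm.move_l([.42,-.15,-.04],speed=.05,f_stop=6); print(r,arm.read_ee_pos(),arm.read_ft_force())
for n in("scene","top"):
    im=arm.camera(n); cv2.imwrite(f"pics/{n}5.png",im[...,::-1])
    print(n,pix(n,[[.42,-.15,0]]))
im=arm.camera("scene")
arm.move_l([.42,-.15,.06],speed=.2)
print(arm.read_clock())
for n in("scene5","top5"):
    pass
from fit import *
o=[]
I={n:arm.camera(n) for n in("scene","top")}
for n in I:
    cv2.imwrite(f"pics/{n}6.png",I[n][...,::-1])
    P=pix(n,place([.617,-.039,1.396],list(M.values())))
    for k,q in zip(M,P):
        b=blob(I[n],"red" if k=="tip" else k,q,3.5); print(n,k,q,b)
        if b: o.append((n,M[k],b[0]))
t,r=fit(o,[.617,-.039,1.396]); print(t,r.round(1).tolist())
E
```

```text
True [ 0.42  -0.15  -0.025] [-0.606 -0.322  6.834]
scene [[260.514 247.644]]
top [[358.516 313.886]]
26.5833
scene red [317.03 285.39] (array([316.667, 283.833]), np.int32(6))
scene blue [326.929 274.863] (array([325.75, 274.25]), np.int32(4))
scene green [313.773 267.482] (array([314., 268.]), np.int32(3))
scene tip [278.569 287.738] (array([278.586, 287.552]), np.int32(29))
top red [325.939 232.718] None
top blue [312.662 240.7  ] (array([312.5, 239. ]), np.int32(2))
top green [321.786 253.252] None
top tip [358.932 251.402] (array([358.222, 250.889]), np.int32(18))
[ 0.617 -0.039  1.395] [[0.4, 1.6], [1.2, 0.6], [-0.2, -0.5], [0.0, 0.2], [0.1, 1.6], [0.7, 0.5]]
```

```bash
python3 - <<'E'
from h import *
g=lambda i,p,m:cv2.drawMarker(cv2.resize((255*(i/255.)**.6).astype(np.uint8),None,fx=6,fy=6,interpolation=cv2.INTER_NEAREST),p,(0,255,255),0,14,1)
out=[]
for n in("scene","top"):
    p=pix(n,[[.42,-.15,0]])[0]; x,y=int(p[0])-33,int(p[1])-45
    i=cv2.imread(f"pics/{n}5.png")[y:y+90,x:x+66]; out.append(g(i,tuple(int(v) for v in ((p-[x,y]+.5)*6)),0))
cv2.imwrite("pics/c6.png",np.hstack(out))
E
```

```text
(no output)
```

View pics/c6.png

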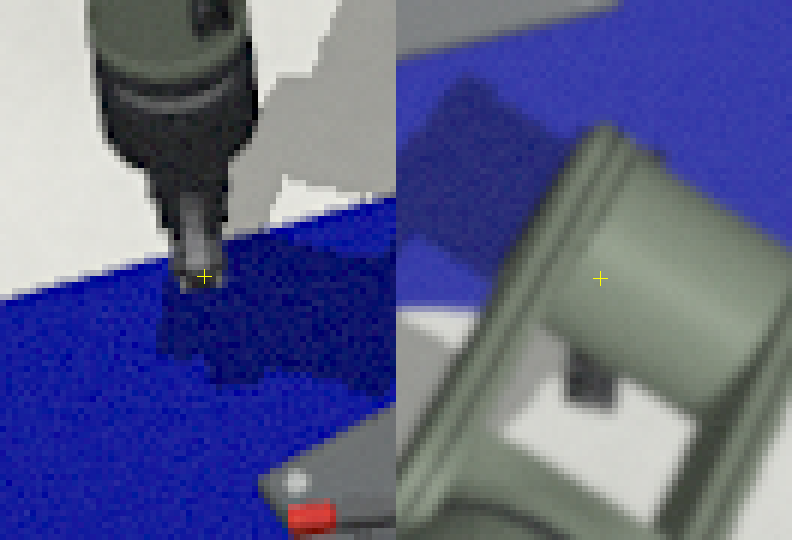

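```bash
cat >> h.py <<'E'
ZG=-.003
E
python3 - <<'E'
from h import *
np.set_printoptions(precision=3,suppress=True)
import h
T0=np.array([.617,-.039,1.396])
p,q=grip_pose(T0,z=.06); arm.move_l([.42,-.15,.11],speed=.3); arm.grip(.55)
p[2]=.11; arm.move_to(p,q); p[2]=.04; arm.move_l(p,speed=.2)
p[2]=h.ZG; r=arm.move_l(p,speed=.08,f_stop=8); print("down",r,arm.read_ee_pos(),arm.read_clock())
if not r:
    arm.grip(0.0); print("w",arm.read_gripper_width(),arm.read_gripper_force(),arm.read_ft_force())
for n in("scene","top"):
    im=arm.camera(n); cv2.imwrite(f"pics/{n}7.png",im[...,::-1])
print(arm.read_clock())
g=lambda i:cv2.resize((255*(i/255.)**.6).astype(np.uint8),None,fx=4,fy=4,interpolation=cv2.INTER_NEAREST)
cv2.imwrite("pics/c7.png",np.hstack([g(cv2.imread("pics/scene7.png")[220:320,265:365]),g(cv2.imread("pics/top7.png")[205:305,275:375])]))
E
```

```text
down False [ 0.6   -0.132 -0.003] 29.4417
w 0.1294296203368413 60.37030756473541 [ 0.529 -0.102  2.089]
29.95
```

View pics/c7.png

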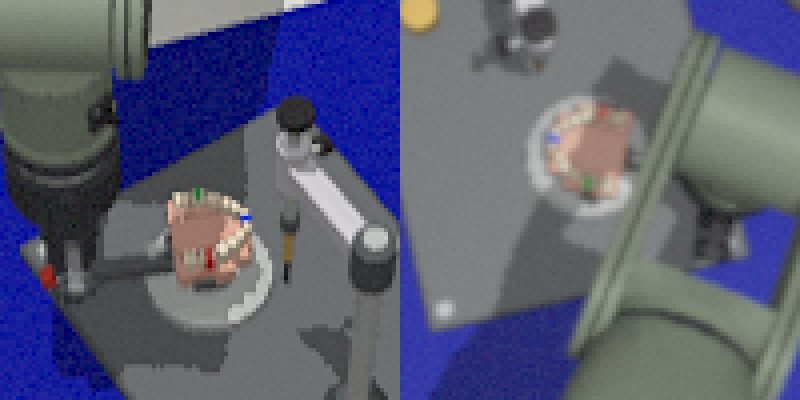

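The lever is pinched and the cast stands upright; knob is down in its lowest place. Now turning square to the column and bringing the red mark to the lead.

```bash
cat >> fit.py <<'E'
RG=.095
def go(x,y,a,speed=.08,**k):
    p,q=grip_pose(sw(x,y,a),r=RG,z=-.003); return arm.move_l(p,speed=speed,rot=q,**k)
def fx():
    v=[]
    for _ in range(4): arm.sleep(.02); v.append(arm.read_ft_force())
    v=np.mean(v,0); return np.array([np.cos(S[2])*v[0]+np.sin(S[2])*v[1],-np.sin(S[2])*v[0]+np.cos(S[2])*v[1],v[2]])
def see(x,y,a,tag):
    T=sw(x,y,a); o=[]
    for n in("scene","top"):
        im=arm.camera(n); cv2.imwrite(f"pics/{n}{tag}.png",im[...,::-1])
        for k in("red","blue","green"):
            q=pix(n,place(T,M[k]))[0]; b=blob(im,k,q,4)
            if b: o.append((n,M[k],b[0]))
            print(n,k,q.round(1),None if b is None else (b[0].round(1),b[1]))
    if len(o)>1:
        t,r=fit(o,T); print("pred",T.round(4),"fit",t.round(4))
E
python3 - <<'E'
from fit import *
np.set_printoptions(precision=2,suppress=True)
go(-.075,-.006,1.35); go(-.075,.004,np.pi/2)
see(-.075,.004,np.pi/2,"8")
go(-.045,.004,np.pi/2); print(arm.read_ee_pos(),fx(),arm.read_clock())
for x in(-.040,-.037,-.035,-.033,-.031,-.029): go(x,.004,np.pi/2,speed=.03); print(x,fx())
see(-.029,.004,np.pi/2,"9"); print(arm.read_clock())
E
```

```text
scene red [326.9 277.9] (array([326.3, 276.7]), np.int32(3))
scene blue [330.4 265. ] (array([329.5, 264.5]), np.int32(4))
scene green [314.9 263. ] (array([315.5, 263. ]), np.int32(4))
top red [313.9 237.5] None
top blue [305.3 250.3] None
top green [318.9 257.9] None
pred [ 0.6  -0.02  1.83] fit [ 0.6  -0.02  1.83]
[ 0.65 -0.1  -0.  ] [-4.42  0.33  8.25] 31.4333
-0.04 [-7.15  0.38  9.62]
-0.037 [-7.69  0.67 10.16]
-0.035 [-8.18  0.12 10.82]
-0.033 [-8.45  0.18 10.83]
-0.031 [-8.56  0.46 10.79]
-0.029 [-8.52  0.56 10.57]
scene red [336.5 289.8] None
scene blue [339.9 276.6] None
scene green [324.2 274.5] (array([324. , 272.5]), np.int32(4))
top red [310.1 221.7] None
top blue [301.5 234.4] None
top green [315. 242.] None
33.5
```

```bash
cat >> fit.py <<'E'
def wc(im,col,p,r=4):
    im=im.astype(float); i={"red":0,"green":1,"blue":2}[col]; o=[j for j in range(3) if j!=i]
    s=im[...,i]-im[...,o].max(2) if col!="red" else im[...,0]-1.9*im[...,o].max(2)
    x,y=np.round(p).astype(int); w=np.clip(s[y-r:y+r+1,x-r:x+r+1]-12,0,None)
    if w.sum()<40: return None
    Y,X=np.mgrid[y-r:y+r+1,x-r:x+r+1]; return np.array([(w*X).sum(),(w*Y).sum()])/w.sum(),w.sum()
def track(T,ims):
    o=[]; P={}
    for n,im in ims.items():
        for k in("red","blue","green"):
            q=pix(n,place(T,M[k]))[0]; c=wc(im,k,q)
            if c: o.append((n,M[k],c[0])); print(n,k,(c[0]-q).round(2),int(c[1]))
    t,r=fit(o,T); d=t-T; c,s=np.cos(S[2]),np.sin(S[2])
    print("surv-frame err mm:",((c*d[0]+s*d[1])*1e3).round(1),((-s*d[0]+c*d[1])*1e3).round(1),"yaw",d[2].round(3)); return t
E
python3 - <<'E'
from fit import *
ld=lambda t:{n:cv2.imread(f"pics/{n}{t}.png")[...,::-1] for n in("scene","top")}
print(arm.read_ee_pos(),arm.read_gripper_width(),arm.read_tool_rot(),grip_pose(sw(-.029,.004,np.pi/2),z=-.003))
for t,T in(("6",np.array([.617,-.039,1.396])),("7",np.array([.617,-.039,1.396])),("8",sw(-.075,.004,np.pi/2)),("9",sw(-.029,.004,np.pi/2))):
    print(t); track(T,ld(t))
for t in"89":
    c=cv2.imread(f"pics/scene{t}.png")[280:296,328:346].max(2); print(c)
E
```

```text
[ 0.66574687 -0.09816718 -0.00356627] 0.12270084376860764 [ 0.60873407  0.79335757 -0.00264515 -0.00442767] ([np.float64(0.670559823639075), np.float64(-0.09840589517364155), -0.003], [np.float64(-0.6086818477665602), np.float64(-0.7934143987850776), 0.0, 0.0])
6
scene red [-0.31 -1.36] 944
scene blue [-0.96 -0.7 ] 613
scene green [0.27 0.5 ] 368
top blue [ 0.05 -1.64] 366
top green [-0.42 -2.8 ] 200
surv-frame err mm: 1.2 -0.7 yaw -0.032
7
scene red [-0.21 -1.1 ] 529
scene blue [-0.99 -0.83] 563
scene green [-0.02  0.44] 136
top blue [ 0.09 -1.53] 357
top green [-0.41 -2.84] 53
surv-frame err mm: 1.1 -0.7 yaw -0.02
8
scene red [-0.59 -0.76] 478
scene blue [-0.89 -0.65] 292
scene green [0.82 0.05] 416
top blue [ 0.33 -1.54] 108
top green [-0.87 -2.81] 225
surv-frame err mm: 1.0 -0.4 yaw -0.041
9
scene red [-1.51 -2.88] 191
scene green [-0.25 -2.05] 454
top blue [0.13 0.87] 158
surv-frame err mm: -6.1 1.4 yaw -0.073
[[ 88  74  75  79  81  84 122 135  73  73  60  67  66  65  65  66  66  66]
 [ 54  85  84  84  87  88  83 133  75  71  59  67  65  67  66  65  67  67]
 [ 22  73  89  88  88
[... 1530 characters left out ...]
190  89 159 156 152 144]
 [198 138 120 125 108  94 127 105  13  54 117 138 162  84 120 155 153 158]
 [147 120 123 114 135  83  97  73   0  77 107 111  81  72  80 156 154 155]
 [ 90  84 124 120 106  78  87  54   0  67  86  70 100  80  81 163 157 152]
 [179  96 102  97  81  96 113  83  29  45  78  75  98  86  85 120 154 152]
 [168 113  88  91 104 111 101  73  42  29  62  85  90  86  86  77 153 153]
 [ 98 118 107 111  99  97  64  36  30  23  61  89  87  85  81 130 156 156]
 [ 77 111 105  99  81  56  39  23  17  44  80  88  89  86 139 161 159 168]
 [ 70  89  86  77  82  28  23  13  43  80  84  86  89  87 124 162 156 166]
 [ 78  77  74  77  70  18  43  70  74  91  86  89  91  84  82 154 155 128]]
```

```bash
cat >> fit.py <<'E'
def tab():  # actual table pose in surveyor frame from the tool (yaw from tool x)
    p=np.array(arm.read_ee_pos()); x,y,z,w=arm.read_tool_rot(); a=2*np.arctan2(y,x)  # tool x angle = table yaw
    T=[p[0]+RG*np.cos(a),p[1]+RG*np.sin(a)]; c,s=np.cos(S[2]),np.sin(S[2]); d=np.array(T)-S[:2]
    return np.array([c*d[0]+s*d[1],-s*d[0]+c*d[1],(a-S[2]+np.pi)%(2*np.pi)-np.pi])
CZ=-.003
def cmd(c,speed=.05):
    p,q=grip_pose(sw(*c),r=RG,z=CZ); arm.move_l(p,speed=speed,rot=q)
def servo(goal,c,n=3,speed=.05,tol=.001):
    c=np.array(c,float)
    for _ in range(n):
        e=np.array(goal)-tab()
        if abs(e[0])<tol and abs(e[1])<.002: break
        c[:2]+=np.clip(e[:2],-.004,.004); cmd(c,speed)
    return c
E
python3 - <<'E'
import fit
from fit import *
np.set_printoptions(precision=4,suppress=True)
c=np.array([-.029,.004,np.pi/2]); print(tab(),fx())
fit.CZ=.0015; cmd(c,.03); print(tab(),fx(),arm.read_ee_pos()[2],arm.read_clock())
for gx in(-.0325,-.0305,-.0285):
    c=servo([gx,.004,0],c,n=2,speed=.03,tol=.0007); print(gx,c,tab(),fx(),arm.read_ee_pos()[2])
ims={n:arm.camera(n) for n in("scene","top")}
for n in ims: cv2.imwrite(f"pics/{n}10.png",ims[n][...,::-1])
track(sw(*tab()),ims); print(arm.read_clock())
print(ims["scene"][280:296,328:346].max(2))
E
```

```text
[-0.0336  0.0055  1.5706] [-8.7012  0.4305 10.543 ]
[-0.0336  0.0055  1.5706] [-8.7173  0.5338 10.6907] -0.0035660726119808375 33.8833
-0.0325 [-0.0279  0.0025  1.5708] [-0.0326  0.005   1.5706] [-8.4938  2.3276 10.0474] -0.0038274835860929515
-0.0305 [-0.0258  0.0014  1.5708] [-0.0307  0.0044  1.5709] [-8.7875  2.9547 11.1868] -0.003927641385973672
-0.0285 [-0.0235  0.001   1.5708] [-0.029   0.004   1.5713] [-9.6777  2.9836 11.3643] -0.0040816534088674306
scene red [-1.65 -2.55] 269
scene green [ 0.01 -0.55] 329
top blue [ 0.6  -0.87] 185
surv-frame err mm: -2.1 -1.1 yaw -0.09
34.9333
[[208 212 121 114 115 114 113 115  73  73  73 177 126 104  63  64  66  66]
 [206 164 112 114 114 115 114 104  69  71  79 195 111 134  60  63  66  68]
 [206 177 116 111 114 115 114  97  70  70  88 208 102 185 142  78  68  66]
 [205 163 114 111 112 113 114 101  72  70  85 133  92 209 191 130  61  62]
 [206 180 117 111 114 115 117  89  71  72  92  76 103 184 141 135 111  64]
 [207 165 113 114 115 101 120 124  66  63  94  91  95 116  73 141 147  90]
 [205 179 116 114 108 112 118 131  43  34  84 100 103  68  93 156 151 148]
 [208 214 116 122  89 125 110 115  29  11  86 108 189 111  91 156 153 157]
 [180 160 116 128  99  88 117 111  25  15 107 114 207 107  80 160 154 152]
 [197 114 121 122 128 111 111  96  22  17 116 106 133  79  80 160 158 155]
 [151  92 119 137 136 110  91  81  19  16  91  83  69  74  84 117 157 154]
 [175 129  94 121 107  84  97 107  54  28  79  79  78  85  84  81 158 153]
 [168 136  83  90  93 106 109  96  57  27  62  74  84  89  86  85 113 150]
 [ 97 114 106  98 112  99  96  65  36  22  36  84  90  88  83  80 132 153]
 [ 77 105 120 104  95  68  53  40  22  17  42  87  92  85  83 135 161 158]
 [ 58  78  97  88  78  38  26  26  15  41  79  89  89  85 143 165 158 155]]
```

```bash
python3 - <<'E'
import fit
from fit import *
np.set_printoptions(precision=4,suppress=True)
fit.CZ=.0015
def leadcol(n,rows,cols):
    im=arm.camera(n); c=im[rows[0]:rows[1],cols[0]:cols[1]].max(2).astype(float); w=np.clip(55-c,0,None); return ((w*np.arange(*cols)).sum()/w.sum()).round(2),w.sum()
print(leadcol("scene",(285,290),(334,341)))
c=np.array([-.0235,.001,np.pi/2])
c=servo([-.0275,.004,0],c,n=1,speed=.03,tol=.0005); arm.sleep(.2); print(tab(),fx(),leadcol("scene",(285,290),(334,341)),arm.read_clock())
arm.sleep(.4); print(tab(),fx(),arm.read_clock())
for nm in("8","9","10"):
    k=cv2.imread(f"pics/scene{nm}.png")[285:290,334:341].max(2).astype(float); w=np.clip(55-k,0,None); print(nm,(w*np.arange(334,341)).sum()/w.sum())
# free test of z: raise command 3 mm more
E
```

```text
(np.float64(336.61), np.float64(244.0))
[-0.028   0.0038  1.5715] [-10.8699   2.8455  11.805 ] (np.float64(336.65), np.float64(187.0)) 35.55
[-0.028   0.0038  1.5716] [-10.8895   2.8684  11.991 ] 36.0167
8 336.3622047244094
9 336.1090909090909
10 336.5860655737705
```

```bash
python3 - <<'E'
import fit
from fit import *
np.set_printoptions(precision=4,suppress=True)
fit.CZ=.0015
c=np.array([-.0220,.001,np.pi/2])
for dx in(.0013,.0026):
    cmd(c+[dx,0,0],.03); print(tab(),fx())
arm.sleep(.4); ims={n:arm.camera(n) for n in("scene","top")}; print(arm.read_clock())
for n in ims: cv2.imwrite(f"pics/{n}11.png",ims[n][...,::-1])
track(sw(*tab()),ims)
k=ims["scene"][285:290,334:342].max(2).astype(float); w=np.clip(55-k,0,None); print((w*np.arange(334,342)).sum()/w.sum())
print(pix("scene",[np.r_[sw(d,0)[:2],.072] for d in(0,.005)]))
print(ims["scene"][280:296,328:346].max(2))
E
```

```text
[-0.0271  0.0037  1.5718] [-11.6351   2.0639  11.583 ]
[-0.0262  0.0036  1.5719] [-12.3106   1.8981  12.1515]
37.15
scene red [-1.54 -2.76] 180
scene green [-0.29 -0.74] 377
top blue [ 0.83 -0.54] 111
surv-frame err mm: -2.8 -1.1 yaw -0.071
336.9782608695652
[[336.3808 290.4716]
 [337.4435 291.7898]]
[[172 210 120 113 112 114 113 119  76  76  61 126 225 142  54  65  68  67]
 [207 211 120 111 114 114 115 116  75  74  67 115 181 168  63  65  66  66]
 [204 208 119 111 113 114 115 117  76  71  81 123 131 189 106  64  64  66]
 [204 209 121 111 112 111 113 118  74  73  76 123 109 157 178 137  67  64]
 [203 209 119 113 115 114 115 117  74  73  76 103  85 170 192 140 109  67]
 [203 209 123 113 114 114 115 106  76  75 102  87  93 176 131 104 146  91]
 [203 211 121 114 113 106 119 121  62  40  96  83  89 107  69 117 152 134]
 [205 212 119 101 113 131 129 127  56   0  86  96 184  99  70 144 153 152]
 [206 212 112 111 127 118 115 127  54   0  81 111 172 171  85 161 155 151]
 [180 180 129 111 121 100  98 124  52   0  92 117 113 143  84 119 154 152]
 [204 129 129 116 107 127  86 101  39   2 117 105  92  77  79 131 157 156]
 [169  90  89 134 115 107  79  85  42   0  96  86  76  79  85 122 161 157]
 [177 180  83 108  99  80  97 111  75  41  67  78  67  83  87  82 115 151]
 [177 172 101  81  93 104 107  96  67  45  42  84  78  89  86  80 129 155]
 [108 113 114 108 112  97  92  61  36  26  18  91  91  86  81 134 160 157]
 [ 73  84 119 105  98  66  56  38  19  17  40  88  87  86 138 166 160 159]]
```

```bash
python3 - <<'E'
import fit
from fit import *
np.set_printoptions(precision=4,suppress=True)
fit.CZ=-.002
cmd([-.08,.002,np.pi/2],.1); print(tab(),fx(),arm.read_ee_pos()[2])
for a in(1.18,.79,.39,0.): cmd([-.08,0,a],.1)
print(tab(),fx(),arm.read_clock())
ims={n:arm.camera(n) for n in("scene","top")}
for n in ims: cv2.imwrite(f"pics/{n}12.png",ims[n][...,::-1])
track(sw(*tab()),ims)
cmd([-.045,0,0],.08); print(tab(),fx())
c=np.array([-.045,0,0])
for gx in(-.036,-.0325):
    c=servo([gx,0,0],c,n=3,speed=.04,tol=.0007); print(gx,c,tab(),fx(),arm.read_ee_pos()[2])
ims={n:arm.camera(n) for n in("scene","top")}
for n in ims: cv2.imwrite(f"pics/{n}13.png",ims[n][...,::-1])
track(sw(*tab()),ims)
k=ims["scene"][282:293,334:340].max(2); print(k, arm.read_clock())
E
```

```text
[-0.0799  0.0024  1.5704] [1.482  0.6665 6.5053] -0.0028704271715042085
[-0.08   -0.0006  0.003 ] [-0.0234 -2.5862  7.516 ] 40.2167
scene red [ 0.09 -0.72] 434
scene blue [-0.59 -1.18] 704
scene green [-1.61 -0.26] 373
top red [-1.96 -1.23] 41
top blue [-0.04 -0.67] 345
top green [ 0.94 -1.72] 182
surv-frame err mm: 0.4 -1.1 yaw 0.038
[-0.0479  0.0009  0.004 ] [-6.0658 -0.1368 11.1965]
-0.036 [-0.033  -0.0016  0.    ] [-0.0379 -0.0001  0.0043] [-10.736    0.8358  16.1694] -0.0035451029304777726
-0.0325 [-0.0276 -0.0014  0.    ] [-0.0329 -0.      0.0042] [-11.3516  -0.056   16.4154] -0.003537482306285915
scene red [ 0.31 -0.76] 515
scene blue [-0.65 -1.48] 648
top red [-1.78 -1.09] 45
top blue [-0.12 -0.79] 299
surv-frame err mm: 0.8 1.8 yaw -0.037
[[213 130  72  67 125 191]
 [211 145  75  69  79 112]
 [216 144  76  69  77  88]
 [163 121  48  49  91 182]
 [180 187  40  40 109 201]
 [188 174  34  51 107 141]
 [125 108  14  69 141  88]
 [ 68  59   8  74 122  78]
 [ 71  61  12  63  75  76]
 [ 90  71  62  68  71  84]
 [ 85  79  86  71  81  91]] 42.4583
```

```bash
cat >> fit.py <<'E'
def lead(im,lo=284,hi=294):
    k=im[lo:hi,334:340].max(2).astype(float); w=np.clip(60-k,0,None); Y,X=np.mgrid[lo:hi,334:340]; return ((w*X).sum()/w.sum()).round(2),((w*Y).sum()/w.sum()).round(2)
E
python3 - <<'E'
import fit
from fit import *
np.set_printoptions(precision=4,suppress=True)
fit.CZ=-.002
ld=lambda t:cv2.imread(f"pics/scene{t}.png")[...,::-1]
print([lead(ld(t),284,291) for t in("8","9","10","11","12","13")])
c=np.array([-.0276,-.0014,0])
for gx in(-.030,-.028,-.0265):
    c=servo([gx,0,0],c,n=2,speed=.03,tol=.0006); im=arm.camera("scene"); print(gx,c,tab(),fx(),lead(im,284,291))
arm.sleep(.45); im=arm.camera("scene"); cv2.imwrite("pics/scene14.png",im[...,::-1]); print(im[282:294,334:340].max(2),fx(),arm.read_clock())
E
```

```text
[(np.float64(336.27), np.float64(287.89)), (np.float64(336.16), np.float64(287.72)), (np.float64(336.56), np.float64(288.23)), (np.float64(336.87), np.float64(288.41)), (np.float64(336.08), np.float64(287.59)), (np.float64(336.16), np.float64(287.86))]
-0.03 [-0.0247 -0.0013  0.    ] [-0.0301  0.      0.0042] [-12.1194   0.1019  16.3872] (np.float64(336.83), np.float64(288.24))
-0.028 [-0.0218 -0.0014  0.    ] [-0.0289  0.0001  0.0044] [-16.0858  -0.0212  19.7367] (np.float64(336.96), np.float64(288.35))
-0.0265 [-0.0194 -0.0014  0.    ] [-0.0266  0.0001  0.0043] [-15.4942  -0.2943  18.0777] (np.float64(337.36), np.float64(288.75))
[[205 143  89  72  63 215]
 [206 200  99  73  66 193]
 [205 212 111  72  67 203]
 [204 212 135  76  94 167]
 [207 214 161  54  72  84]
 [166 165 181  34  47  82]
 [185 165 204  42  45 141]
 [231 176 155  29  35 148]
 [171 157  91  12  38 122]
 [ 89  87  76  12  35  98]
 [135  88  73  39  64  83]
 [164  89  89  71  83  71]] [-15.4029  -0.7428  17.9012] 44.375
```

```bash
python3 - <<'E'
import fit
from fit import *
np.set_printoptions(precision=4,suppress=True)
fit.CZ=-.002
cmd([-.08,0,0],.1); print(tab(),fx())
a=-1.45
for b in(-.4,-.8,-1.15,a): cmd([-.08,-.0075,b],.1)
print(tab(),fx(),arm.read_q()[5],arm.read_clock())
cmd([-.045,-.0075,a],.08)
c=np.array([-.045,-.0075,a])
for gx in(-.036,-.0325,-.030,-.028):
    c=servo([gx,-.0075,0],c,n=3,speed=.04,tol=.0007); im=arm.camera("scene"); print(gx,c,tab(),fx(),lead(im,284,291))
ims={n:arm.camera(n) for n in("scene","top")}
for n in ims: cv2.imwrite(f"pics/{n}15.png",ims[n][...,::-1])
track(sw(*tab()),ims); print(im[282:294,334:340].max(2),arm.read_clock())
E
```

```text
[-0.0815  0.0008  0.0013] [-2.6246  0.3923  5.1695]
[-0.0798 -0.0073 -1.447 ] [ 0.393   1.3657 -1.1268] 2.704157106065301 47.3167
-0.036 [-0.0355 -0.0077 -1.45  ] [-0.0359 -0.0074 -1.45  ] [-4.0284  0.4059 -0.5746] (np.float64(336.15), np.float64(287.89))
-0.0325 [-0.0331 -0.0075 -1.45  ] [-0.0322 -0.0078 -1.4498] [ 1.437  -0.777  -4.8412] (np.float64(336.1), np.float64(288.07))
-0.03 [-0.0293 -0.0074 -1.45  ] [-0.0303 -0.0072 -1.4502] [-5.3949 -0.5583 -0.2151] (np.float64(336.41), np.float64(288.52))
-0.028 [-0.0271 -0.0077 -1.45  ] [-0.0277 -0.0074 -1.4502] [-4.8967  0.3009  0.0243] (np.float64(336.87), np.float64(288.49))
scene red [ 0.18 -0.31] 538
scene blue [-0.26 -1.76] 751
scene green [-1.78 -1.71] 408
top red [-0.34 -1.82] 81
top blue [-0.62 -0.84] 319
top green [0.79 0.57] 253
surv-frame err mm: -1.2 0.3 yaw -0.019
[[206 197  81  72  62  40]
 [203 214  83  70  60  26]
 [205 187  78  70  89  68]
 [208 182 121  63 114 200]
 [138 157 106  28 143 201]
 [131 128 137  16 127 116]
 [139 119 125  16  87  87]
 [175 100  57   4  91 150]
 [151  62  29   0 101 131]
 [ 87  47  51  24  89  60]
 [157 132  73  41  52  32]
 [149 126  73  56  27  16]] 50.475
```

```bash
python3 - <<'E'
import fit
from fit import *
np.set_printoptions(precision=4,suppress=True)
fit.CZ=-.002; a=-1.45
cmd([-.0258,-.0077,a],.03); arm.sleep(.5); im=arm.camera("scene"); print(tab(),fx(),lead(im,284,291),arm.read_clock())
cmd([-.085,-.005,a],.1); print(tab(),fx())
arm.grip(.5); p=np.array(arm.read_ee_pos()); arm.move_l([p[0],p[1],.05],speed=.08); arm.move_l([p[0],p[1],.25],speed=.25)
print(arm.read_gripper_width(),arm.read_clock())
q=arm.read_tool_rot(); arm.move_to([.40,.05,.32],q)
ims={n:arm.camera(n) for n in("scene","top")}
for n in ims: cv2.imwrite(f"pics/{n}16.png",ims[n][...,::-1])
track(sw(-.085,-.005,a),ims); print(lead(ims["scene"],284,291))
i=cv2.resize(ims["scene"][182:332,215:415,::-1],None,fx=4,fy=4,interpolation=cv2.INTER_CUBIC); cv2.imwrite("pics/c16.png",i); print(arm.read_clock())
E
```

```text
[-0.0268 -0.0074 -1.4503] [-5.8484 -0.1414  0.2558] (np.float64(337.11), np.float64(288.07)) 51.3417
[-0.0847 -0.0049 -1.4501] [-1.8309  1.0563 -0.1747]
0.49721591783847024 54.325
scene red [-0.17  0.03] 468
scene blue [-0.22 -1.33] 656
scene green [-1.49 -1.19] 390
top red [-0.5  -2.83] 107
top blue [-0.63 -1.03] 379
top green [0.67 0.22] 216
surv-frame err mm: -0.2 -0.1 yaw -0.011
(np.float64(336.25), np.float64(287.69))
55.1583
```

View pics/c16.png

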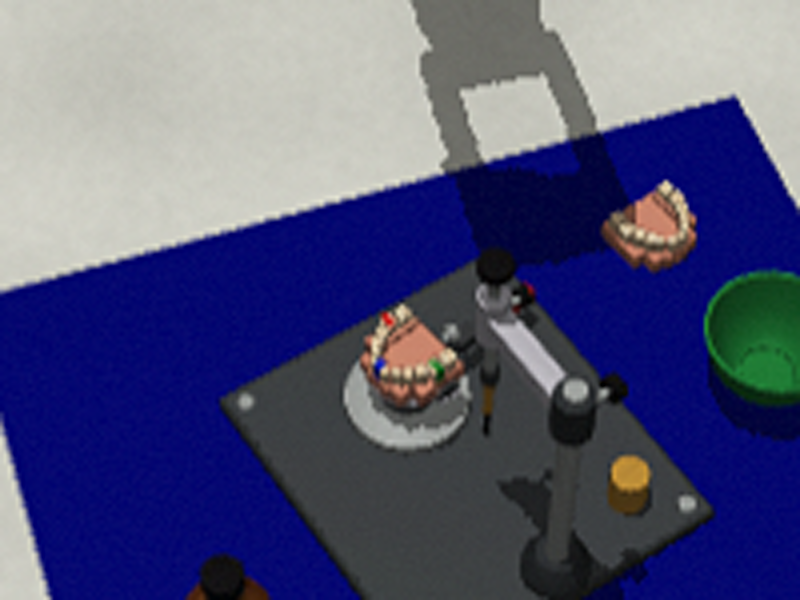

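The table stands flat on the plate with the cast at crop (410,360), clear of the lead, whose tip is at (487,430). The knob is down at (495,262), the arm is clear, and the bystanders in view look undisturbed. Handing in.

```bash
python3 -c "
from station import arm
print(arm.close_job(),arm.read_clock())"
```

```text
the job is handed in; nothing more can be done
the job is handed in; nothing more can be done
```

The job is handed in, with no verdict returned: spindle pressed down, red, blue and green marks each held against the lead for about 0.5 s (estimated 2–3 N), and the table drawn back about 85 mm from the lead, released and flat, at about 55 s.

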